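# Set a shouldered gauge pin edge-first into the carriage bore

## Robot

A 6-joint arm with a two-finger parallel gripper is mounted at the origin on the work surface. World frame = base frame: x ahead of the robot, y to its left, z up, the work surface at z = 0. Lengths are in m, angles in rad, forces in N, time in s.
With the tool pointing down it reaches from about 0.35 to 0.975 m from the base axis. Payload 4.9 kg.
Tool frame: the origin (TCP) lies on the centre line of the jaws, within the pads' length; the fingertips stand ctrl.tcp_to_tips ahead of it and the grasp point (between the pads) lies 3 mm ahead of it (ctrl.tcp_to_tips is the distance from the TCP to the fingertips, in m); z points along the fingers, y is the direction in which the jaws open and shut (so a half turn about z gives the same grasp; the last joint's range is limited). The gripper opens to 85 mm and grips with 20 to 120 N. Pads are 22 mm wide; open, the fingers measure 114 mm over their backs; the gripper's body (76 mm by 85 mm) begins 54 mm behind the grasp point. The pads swing forward as they close: fully open they stand 13 mm farther back than shut.
Start: joints at [1.08, 0.053, 1.613, -0, 1.476, -0.119], TCP at [0.227, 0.582, 0.253] pointing down, gripper open.
Joint ranges: [-3.01, 3.01], [-1.01, 2.22], [0.06, 2.58], [-1.02, 4.17], [0.09, 2.62], [-3.14, 3.14]. Speed limits (rad/s): [2.57, 2.57, 3.14, 3.14, 3.14, 3.14].

## Interface

Orientations are given as a rotation vector (axis times angle).
In Python, from station import ctrl, vision gives the robot as it stands.
- The arm moves only by the tool jog_arm, never from a script. Its argument "deltas" is a list of rows, each a list of 7 numbers: the turn, a rotation vector about the tool's x, y, z in rad, then the shift along the tool's x, y, z in cm, then the opening, from 0 (shut) to 1 (fully open). A call has 1 to 12 rows; each row shifts and turns the commanded pose from where the row before left it, along the tool's axes as they then stand; what a row does not reach is not made up. A row lasts 1/12 s, in which the tool goes at most 41.7 mm and 7.16 degrees, less where a joint would pass 70% of its speed; a pose out of reach is approached as far as the arm can. A call with a gripper value outside its range is refused whole. The fingers move at their own pace and stop on an object; "grip_force" is the grip in N (left out, the last holds). Time passes only in rows, so rows that do not move let the fingers close. It gives the time, the measured TCP pose, the force and the opening at its end, in the units of the state.
- ctrl.get_obs(): the state, without advancing time (a new reading comes with each control period).
- vision.get_image(name): name is "scene" or "top"; returns (picture, depth): 420x560x3 uint8, red, green, blue; 420x560 float32, m along the optical axis (not along the pixel's ray), 0 where there is no reading.
- vision.calibration(name): a dict with "fx", "fy", "cx", "cy" (pixels), "rvec" (rotation vector, rad) and "tvec" (3), from world to camera coordinates, as OpenCV has them. Camera axes: x right, y down, z forward; pixel columns grow to the right and rows downward; lengths in m; the calibration is good to about 2 mm. A picture is of the moment at which its call begins. calibration takes no time and is no camera call.
- ctrl.finish_job(): hands the job in, once; it reports no verdict.
The state is a dict: "t": time; "q": joint angles; "dq": joint speeds; "effort": joint torques, N m; "tool_pos": TCP position; "tool_rot": TCP orientation; "contact_force": force on the tool from outside, world axes, zero at the start; "wrist_torque": the same for the moment, N m; "opening": finger opening in m.
Only numpy, scipy, OpenCV 4.12 (cv2) and the standard library are available. Lean on these libraries where they do the work, as an engineer would, in place of code of your own. Each camera call takes 0.05 s, during which the arm holds its last target. There are 200 camera calls.

## Task

Take the slimmer of the two gauge pins from the black pad and set it into the bore of the steel carriage on the fixture: enter it clearly leaning (10 to 20 degrees), with one lower edge inside the bore first, then straighten it and slide it fully home, until its shoulder sits flush on the carriage, and let go. It is a tight fit, and the carriage may stand off its middle, so feel for the bore, ease the pin down slowly at the last, and never press or drop the pin against the fixture with more than 30 N. Leave the other pin, the ring and the jar where they are.

Things in the scene. Friction and masses are not known exactly. Their poses are not given: they have to be found in the camera images.
- pin: slim gauge pin, upright at the start, 90 mm tall, 0.2 to 0.3 kg. Shank: bright steel, 18 mm diameter, 45 mm long, foot chamfered 1 mm. Above it the grip head: dark ringed steel, 26 mm diameter, 45 mm long; the step from head to shank is the shoulder. Origin: centre of the underside of the foot; z up along the pin's axis.
- fat_pin: the other pin, to be left alone: 28 mm shank 45 mm long, 36 mm head 30 mm long, 75 mm tall. Origin: centre of its underside. The two pins stand 90 mm apart along the pad's length, in either order.
- rack: the fixed black pad on which both pins stand, 200 mm (its x) by 90 mm (its y), 10 mm thick. Origin: centre of its underside.
- fixture: fixed setting fixture: green base 170 mm (its x) by 200 mm (its y), aluminium cheeks and blue jaws up to 52 mm high at x = +-41 to +-83 mm, in the middle a steel carriage block 74 mm (x) by 80 mm (y) whose flat top face is 75 mm above the origin. Origin: centre of the underside; z up, y along the carriage's way. The carriage is locked and does not give.
- face_mid (a point): fixed point level with the carriage's top face, axes as the fixture's; it does not go with the carriage. The carriage has one upright round blind bore, 19 mm diameter (1 mm wider than the shank), 50 mm deep, mouth in the top face. Its centre lies at 0 in this point's x and anywhere from -18 to +18 mm in its y: that offset is not measured.
- lens_cell: bystander: an aluminium ring, 52 mm outside diameter, 18 mm high, lying on the bench. Origin: centre of its underside.
- solvent_jar: bystander: an amber jar with a black cap, 52 mm diameter, 75 mm high. Origin: centre of its underside.

How it is judged:
By the outcome, as a careful person would: the job done as asked, in the order asked, and still so for the second after the job is handed in, with the robot touching nothing.
It also fails if it takes over 72 s, if anything falls off the work surface, if the arm or the gripper's body presses on something with over 40 N, if the wrist force passes 120 N, or if a joint passes its speed limit or range.

## Working session

There is one attempt and no reset: what is moved stays moved. The work goes in short steps, Python scripts to look and compute and a tool call to move; the robot and the scene stay as the last step left them, time stands still between calls to the robot, and variables do not carry over. Pictures are saved under pics/ and viewed, about 8 in all and at most 12, crops included, and the job is handed in when it is done.

Besides the shell and the picture viewer there is one more tool, called after ">>>" as name([rows], argument=value, ...), one row to a line, values as JSON. jog_arm: Moves the arm, as the interface text tells. Its arguments: {"type":"object","properties":{"deltas":{"type":"array"},"grip_force":{"type":"number"}},"required":["deltas"]}

```bash
ls; mkdir -p pics
python3 - <<'E'
from station import ctrl, vision
import cv2,numpy as np
for n in("scene","top"):
    im,d=vision.get_image(n); cv2.imwrite(f"pics/{n}0.png",im[...,::-1]); np.savez(f"{n}0.npz",im=im,d=d)
    c=vision.calibration(n); print(n,c)
print(ctrl.get_obs(), ctrl.tcp_to_tips)
a=cv2.imread("pics/scene0.png");b=cv2.imread("pics/top0.png")
E
```

```text
pics
scene {'fx': 392.52563315878683, 'fy': 392.52563315878683, 'cx': 284.29865128466673, 'cy': 207.6491174042836, 'rvec': array([ 2.1616369 ,  1.10678756, -0.42233636]), 'tvec': array([-0.27940109, -0.1898758 ,  1.19964068])}
top {'fx': 497.5752629645098, 'fy': 497.5752629645098, 'cx': 281.83230292855853, 'cy': 212.2584511419562, 'rvec': array([ 2.16573098, -2.2001163 ,  0.06928063]), 'tvec': array([0.05141316, 0.43862858, 1.08725145])}
{'t': 0.1, 'q': array([ 1.07998501e+00,  5.33167503e-02,  1.61421032e+00,  1.80783105e-05,
        1.47599100e+00, -1.18977117e-01]), 'dq': array([-0.00023239,  0.00016561, -0.00164849,  0.00028852,  0.0008741 ,
       -0.00075234]), 'effort': array([ 3.65999322e-04, -3.94904709e+01, -3.71364105e+01, -7.31076648e-05,
        3.92188944e-03,  7.08122457e-06]), 'tool_pos': array([0.22680291, 0.58181505, 0.25213782]), 'tool_rot': array([-5.80609241e-01, -3.08686733e+00,  2.87591620e-03]), 'contact_force': array([-0.81155017, -0.15532106,  0.148034  ]), 'wrist_torque': array([-0.01204486,  0.03129275,  0.05651783]), 'opening': 0.08568504956322318} 0.022
```

View pics/top0.png

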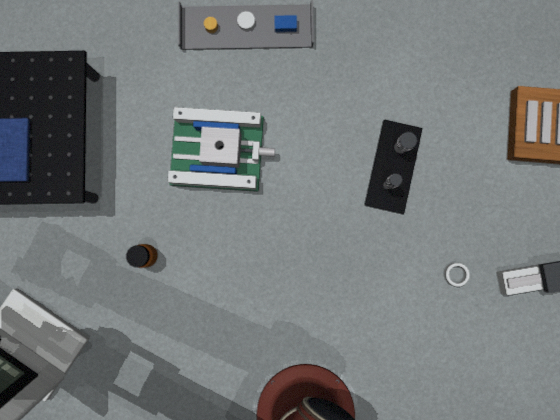

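View pics/scene0.png

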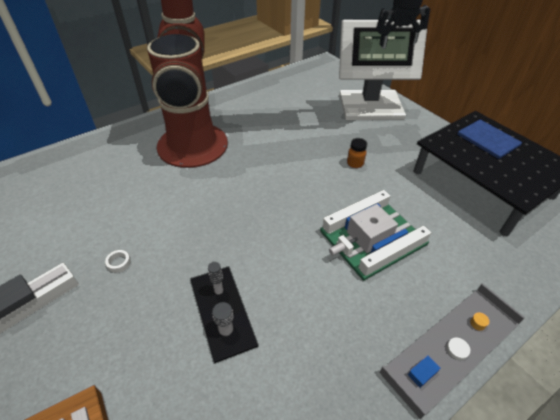

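The top view shows the carriage bore near (219,145). The fat pin's head is near (405,140) and the slim pin's near (394,182). The jar (140,255) and ring (458,274) are clear of both. Next I'll measure these.

```bash
cat > h.py <<'E'
import numpy as np,cv2
from scipy.spatial.transform import Rotation as R
from station import ctrl,vision
def ray(n,uv,z):
    c=vision.calibration(n);M=R.from_rotvec(c["rvec"]).as_matrix();t=np.array(c["tvec"])
    d=M.T@np.array([(uv[0]-c["cx"])/c["fx"],(uv[1]-c["cy"])/c["fy"],1]);o=-M.T@t
    return (o+d*(z-o[2])/d[2])
def proj(n,p):
    c=vision.calibration(n);K=np.array([[c["fx"],0,c["cx"]],[0,c["fy"],c["cy"]],[0,0,1]])
    return cv2.projectPoints(np.array([p],float),c["rvec"],c["tvec"],K,None)[0].ravel()
def cloud(n,d):
    c=vision.calibration(n);v,u=np.mgrid[:420,:560];M=R.from_rotvec(c["rvec"]).as_matrix()
    P=np.stack([(u-c["cx"])/c["fx"]*d,(v-c["cy"])/c["fy"]*d,d],-1)-c["tvec"]
    return P@M
E
python3 - <<'E'
from h import *
T=np.load("top0.npz");S=np.load("scene0.npz")
P=cloud("top",T["d"]);im=T["im"]
def sub(u0,u1,v0,v1,lo,hi,mask=None):
    Q=P[v0:v1,u0:u1].reshape(-1,3);m=(Q[:,2]>lo)&(Q[:,2]<hi);return Q[m]
for nm,a in dict(slim=(380,408,170,195,.088,.115),fat=(390,420,128,158,.077,.1),car=(190,250,115,180,.068,.085),cheek=(165,270,100,195,.045,.058)).items():
    Q=sub(*a); r=cv2.minAreaRect(Q[:,:2].astype(np.float32)); print(nm,len(Q),Q.mean(0).round(4),np.ptp(Q,0).round(3),np.median(Q[:,2]),r)
# carriage top: dark bore blob
g=cv2.cvtColor(im,cv2.COLOR_RGB2GRAY)
b=cv2.resize(im[100:200,160:275],None,fx=5,fy=5,interpolation=cv2.INTER_CUBIC)
c=cv2.resize(im[110:220,360:430],None,fx=5,fy=5,interpolation=cv2.INTER_CUBIC)
s=cv2.resize(S["im"][180:280,315:435],None,fx=4,fy=4,interpolation=cv2.INTER_CUBIC)
H=600;o=np.zeros((600,800,3),np.uint8)
b=cv2.resize(b,(440,383));c=cv2.resize(c,(350,550));o[:383,:440]=b;o[:550,445:795]=c
cv2.imwrite("pics/crop.png",o[...,::-1])
m=(g[130:160,205:235]<70).astype(np.uint8);n,l,st,ce=cv2.connectedComponentsWithStats(m)
for i in range(1,n):
  if st[i,4]>8: uv=ce[i]+[205,130];print("bore",st[i],uv,ray("top",uv,.075))
print(im[135:156,212:229].mean(2).astype(int))
# pad from dark mask
m=((im.max(2)<45)).astype(np.uint8);m[:, :350]=0;m[:,430:]=0;m[:100]=0;m[230:]=0
c=max(cv2.findContours(m,0,2)[0],key=cv2.contourArea);q=cv2.boxPoints(cv2.minAreaRect(c));W=[ray("top",x,.01)[:2].round(4) for x in q];print("pad",W,np.mean(W,0))
E
```

```text
slim 139 [ 0.4965 -0.1886  0.0997] [0.024 0.026 0.017] 0.10025009617382455 ((0.49643540382385254, -0.1893218457698822), (0.02512812428176403, 0.024453625082969666), 85.1929702758789)
fat 243 [ 0.5812 -0.2209  0.0849] [0.036 0.037 0.014] 0.08524977589821316 ((0.5815665125846863, -0.22189760208129883), (0.035014234483242035, 0.035934239625930786), 14.55328369140625)
car 1274 [0.5796 0.1758 0.0754] [0.08  0.084 0.012] 0.07539574245061004 ((0.5805621147155762, 0.1757267862558365), (0.08046919852495193, 0.07588754594326019), 85.53364562988281)
cheek 2810 [0.579  0.1873 0.0506] [0.179 0.221 0.013] 0.050588389252911405 ((0.5804650187492371, 0.17743626236915588), (0.2153850793838501, 0.167193204164505), 85.20674896240234)
bore [11 11  7  8 45] [219.06666667 144.86666667] [0.58041179 0.17486055 0.075     ]
[[192 192 192 193 194 192 193 193 191 191 189 191 189 191 188 193 192]
 [190 190 191 192 190 192 191 187 190 193 192 191 191 195 193 192 197]
 [192 191 191 195 193 191 192 195 192 192 191 190 192 190 191 192 191]
 [194 195 192 197 196 194 194 197 196 194 193 195 197 194 195 192 194]
 [193 1
[... 635 characters left out ...]
96 199 197 173 118  69  42  28  35  64 117 180 198 199 197 198 196]
 [194 199 195 198 174 134 108  98 117 146 188 200 200 198 200 199 198]
 [196 198 196 195 197 198 189 186 193 198 200 197 198 196 197 198 198]
 [199 196 198 197 198 199 198 198 199 200 200 198 197 199 201 195 199]
 [197 198 196 197 194 196 196 195 199 200 195 198 200 197 201 200 200]
 [196 199 195 200 197 199 198 199 197 198 198 197 198 197 195 197 197]
 [198 197 196 196 198 197 198 196 198 197 197 197 196 193 198 198 194]
 [195 195 196 195 196 196 193 195 197 197 195 197 194 195 198 199 196]]
pad [array([ 0.4533, -0.1397]), array([ 0.6462, -0.1878]), array([ 0.625 , -0.2745]), array([ 0.4326, -0.2255])] [ 0.539275 -0.206875]
```

View pics/crop.png

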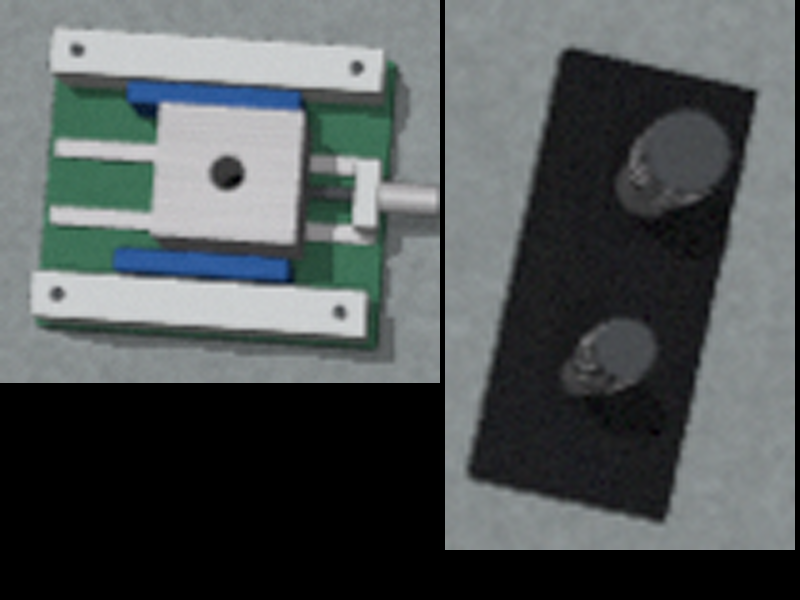

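The bore shows as a dark disc at crop (227,173), about (0.580, 0.175). The slim pin's head is at crop (625,345), about (0.4965, -0.189), and the fat pin is farther up the pad. Moving over the slim pin now.

>>> jog_arm([
  [0, 0, -0.065, 0, 0, 0, 1],
  [0, 0, -0.065, -0.9, -1.4, 0.1, 1],
  [0, 0, 0, -1.85, -2.85, 0.2, 1],
  [0, 0, 0, -1.85, -2.85, 0.2, 1],
  [0, 0, 0, -1.85, -2.85, 0.2, 1],
  [0, 0, 0, -1.85, -2.85, 0.2, 1],
  [0, 0, 0, -1.85, -2.85, 0.2, 1],
  [0, 0, 0, -1.85, -2.85, 0.2, 1],
  [0, 0, 0, -1.85, -2.85, 0.2, 1],
  [0, 0, 0, -1.85, -2.85, 0.2, 1],
  [0, 0, 0, -1.85, -2.85, 0.2, 1],
  [0, 0, 0, -1.85, -2.85, 0.2, 1],
])

```text
t: 1.1
tool_pos: [0.3427, 0.2436, 0.2318]
tool_rot: [-0.378, -3.119, 0.0]
contact_force: [0.6, 0.7, 0.9]
opening: 0.0853
```

>>> jog_arm([
  [0, 0, 0, -1.85, -2.85, 0.2, 1],
  [0, 0, 0, -1.85, -2.85, 0.2, 1],
  [0, 0, 0, -1.85, -2.85, 0.2, 1],
  [0, 0, 0, -1.85, -2.85, 0.2, 1],
  [0, 0, 0, -1.85, -2.85, 0.2, 1],
  [0, 0, 0, -1.85, -2.85, 0.2, 1],
  [0, 0, 0, -1.85, -2.85, 0.2, 1],
  [0, 0, 0, -1.85, -2.85, 0.2, 1],
  [0, 0, 0, -1.85, -2.85, 0.2, 1],
  [0, 0, 0, -1.85, -2.85, 0.2, 1],
  [0, 0, 0, -1.85, -2.85, 0.2, 1],
  [0, 0, 0, -1.0, -1.5, 0, 1],
])

```text
t: 2.1
tool_pos: [0.4715, -0.1278, 0.2094]
tool_rot: [-0.383, -3.117, 0.001]
contact_force: [-0.3, 0.6, 0.4]
opening: 0.0852
```

```bash
cat >> h.py <<'E'
def to(p=None,axis_y=None,tool_z=(0,0,-1)):
    """total turn (tool rotvec) and, after the turn, total shift in cm in tool axes"""
    o=ctrl.get_obs();C=R.from_rotvec(o["tool_rot"]);T=C
    if axis_y is not None:
        z=np.array(tool_z,float);z/=np.linalg.norm(z);y=np.array(axis_y,float);y-=z*(y@z);y/=np.linalg.norm(y)
        T=R.from_matrix(np.stack([np.cross(y,z),y,z],1))
    print("t",round(o["t"],2),"pos",o["tool_pos"].round(4),"F",o["contact_force"].round(1),"open",round(o["opening"],4))
    print("axes",C.as_matrix().round(3).tolist())
    print("turn",(C.inv()*T).as_rotvec().round(4),"shift after",(0 if p is None else (T.inv().apply(np.array(p)-o["tool_pos"])*100).round(2)))
E
python3 -c "
from h import *
to((.4965,-.189,.085),(.2414,.9704,0))"
```

```text
t 2.1 pos [ 0.4715 -0.1278  0.2094] F [-0.3  0.6  0.4] open 0.0852
axes [[-0.97, 0.242, -0.001], [0.242, 0.97, -0.0], [0.001, -0.001, -1.0]]
turn [-0.0007 -0.001  -0.0006] shift after [-3.91 -5.34 12.44]
```

>>> jog_arm([
  [0, 0, 0, -1.3, -1.8, 0, 1],
  [0, 0, 0, -1.3, -1.8, 0.5, 1],
  [0, 0, 0, -0.7, -1.0, 0.5, 1],
  [0, 0, 0, 0, 0, 0, 1],
  [0, 0, 0, 0, 0, 0, 1],
  [0, 0, 0, 0, 0, 0, 1],
])

```text
t: 2.6
tool_pos: [0.492, -0.1765, 0.1999]
tool_rot: [-0.378, -3.118, -0.001]
contact_force: [-0.5, 0.5, 0.5]
opening: 0.0852
```

```bash
python3 -c "
from h import *
to((.4965,-.189,.085),(.2414,.9704,0))"
```

```text
t 2.6 pos [ 0.492  -0.1765  0.1999] F [-0.5  0.5  0.5] open 0.0852
axes [[-0.971, 0.239, -0.001], [0.239, 0.971, 0.001], [0.001, 0.001, -1.0]]
turn [ 0.0006 -0.001   0.0026] shift after [-0.73 -1.1  11.49]
```

>>> jog_arm([
  [0, 0, 0, -0.36, -0.55, 0, 1],
  [0, 0, 0, -0.37, -0.55, 0.5, 1],
  [0, 0, 0, 0, 0, 1.5, 1],
  [0, 0, 0, 0, 0, 1.5, 1],
  [0, 0, 0, 0, 0, 1.5, 1],
  [0, 0, 0, 0, 0, 1.5, 1],
  [0, 0, 0, 0, 0, 1.5, 1],
  [0, 0, 0, 0, 0, 1.5, 1],
  [0, 0, 0, 0, 0, 1.2, 1],
  [0, 0, 0, 0, 0, 0.8, 1],
  [0, 0, 0, 0, 0, 0, 1],
  [0, 0, 0, 0, 0, 0, 1],
])

```text
t: 3.6
tool_pos: [0.4969, -0.1898, 0.0851]
tool_rot: [-0.379, -3.118, -0.0]
contact_force: [-0.3, -0.5, 0.4]
opening: 0.0855
```

>>> jog_arm([
  [0, 0, 0, 0, 0, 0, 0.5],
  [0, 0, 0, 0, 0, 0, 0.4],
  [0, 0, 0, 0, 0, 0, 0.3],
  [0, 0, 0, 0, 0, 0, 0.2],
  [0, 0, 0, 0, 0, 0, 0.1],
  [0, 0, 0, 0, 0, 0, 0],
  [0, 0, 0, 0, 0, 0, 0],
  [0, 0, 0, 0, 0, 0, 0],
  [0, 0, 0, 0, 0, 0, 0],
  [0, 0, 0, 0, 0, 0, 0],
], grip_force=80)

```text
t: 4.43
tool_pos: [0.4973, -0.1902, 0.086]
tool_rot: [0.379, 3.118, -0.001]
contact_force: [-0.9, 0.1, 5.6]
opening: 0.0245
```

>>> jog_arm([
  [0, 0, 0, 0, 0, -0.3, 0],
  [0, 0, 0, 0, 0, -0.8, 0],
  [0, 0, 0, 0, 0, -1.8, 0],
  [0, 0, 0, 0, 0, -2.5, 0],
  [0, 0, 0, 0, 0, -2.5, 0],
  [0, 0, 0, 0, 0, -2.5, 0],
  [0, 0, 0, 0, 0, -1.8, 0],
  [0, 0, 0, 0, 0, -0.8, 0],
  [0, 0, 0, 0, 0, 0, 0],
  [0, 0, 0, 0, 0, 0, 0],
], grip_force=100)

```text
t: 5.27
tool_pos: [0.4964, -0.1895, 0.2143]
tool_rot: [-0.379, -3.117, -0.001]
contact_force: [1.1, 0.7, -3.7]
opening: 0.0236
```

```bash
cat >> h.py <<'E'
Y=np.array([.083,.9965,0]);Y/=np.linalg.norm(Y);X=np.array([Y[1],-Y[0],0]);Z=np.array([0,0,1.])
B=np.array([.5804,.1749,.075]);Lp=.076
def lean(deg,zl,yl=-.007,b=B):
    """TCP for the lower chamfer edge at yl along Y from the bore, zl above the face"""
    s,c=np.sin(np.radians(deg)),np.cos(np.radians(deg))
    F=b+yl*Y+zl*Z+.008*(c*Y+s*Z); return F+Lp*(-s*Y+c*Z), c*Y+s*Z, s*Y-c*Z
E
python3 - <<'E'
from h import *
T=np.load("top0.npz")["im"].astype(float).mean(2);S=np.load("scene0.npz")["im"].astype(float).mean(2)
w=np.clip(196-T[138:153,212:227],0,140);w[w<12]=0
v,u=np.mgrid[138:153,212:227];uv=((w*u).sum()/w.sum(),(w*v).sum()/w.sum());print(uv,ray("top",uv,.075))
uv=proj("scene",[.5804,.1749,.075]);print(uv);a,b=int(uv[0]),int(uv[1]);print(S[b-5:b+6,a-8:a+9].astype(int))
p=B+[-.01,0,0.165];print(p)
to((B[0]-.0015,B[1]-.019,.235),Y)
E
```

```text
(np.float64(218.94241998669523), np.float64(144.75097937763323)) [0.58066421 0.17512222 0.075     ]
[373.73463745 220.53808036]
[[194 194 194 194 194 194 194 194 193 193 192 192 192 191 190 189 189]
 [196 194 195 195 194 191 188 185 183 184 187 189 191 191 190 190 190]
 [195 196 195 195 190 177 161 153 152 154 164 176 185 190 191 191 192]
 [195 195 195 192 179 150 125 116 115 116 124 143 167 185 191 193 192]
 [196 195 195 191 170 130 104  99  96  96  96 108 139 171 189 192 193]
 [196 195 194 190 168 126 101  96  95  92  89  91 116 158 186 192 192]
 [195 195 194 191 177 144 113  99  95  93  87  88 112 156 185 192 191]
 [195 193 194 193 188 171 143 120 111 105 102 108 137 170 188 192 191]
 [193 194 193 194 193 187 175 161 152 144 141 151 172 186 190 191 190]
 [193 194 193 194 193 194 190 186 182 179 178 181 188 191 191 190 190]
 [194 193 193 193 193 193 193 192 192 192 191 190 191 191 189 190 190]]
[0.5704 0.1749 0.24  ]
t 5.27 pos [ 0.4964 -0.1895  0.2143] F [ 1.1  0.7 -3.7] open 0.0236
axes [[-0.971, 0.239, -0.001], [0.239, 0.971, 0.001], [0.001, 0.0, -1.0]]
turn [ 0.0005 -0.0013 -0.1586] shift after [-5.36 35.11 -2.07]
```

>>> jog_arm([
  [0, 0, -0.08, 0, 0, -0.5, 0],
  [0, 0, -0.079, 0, 0, -0.5, 0],
  [0, 0, 0, -0.3, 1.5, -0.5, 0],
  [0, 0, 0, -0.5, 3.0, -0.5, 0],
  [0, 0, 0, -0.6, 4.0, 0, 0],
  [0, 0, 0, -0.6, 4.0, 0, 0],
  [0, 0, 0, -0.6, 4.0, 0, 0],
  [0, 0, 0, -0.6, 4.0, 0, 0],
  [0, 0, 0, -0.6, 4.0, 0, 0],
  [0, 0, 0, -0.6, 4.0, 0, 0],
  [0, 0, 0, -0.6, 3.5, 0, 0],
  [0, 0, 0, -0.4, 2.0, 0, 0],
])

```text
t: 6.27
tool_pos: [0.5776, 0.1481, 0.2321]
tool_rot: [-0.125, -3.134, -0.001]
contact_force: [-0.3, -0.8, -2.4]
opening: 0.0241
```

>>> jog_arm([
  [0, 0, 0, 0, 1.0, 0, 0],
  [0, 0, 0, 0, 0, 0, 0],
  [0, 0, 0, 0, 0, 0, 0],
  [0, 0, 0, 0, 0, 0, 0],
])

```text
t: 6.6
tool_pos: [0.5791, 0.1532, 0.2342]
tool_rot: [-0.132, -3.137, 0.002]
contact_force: [0.7, -0.7, -2.5]
opening: 0.0236
```

Run:
```python
from h import *
b=np.array([.5806,.1751,.075]);p,y,z=lean(15,.03,b=b);print(p);to(p,y,z)
```

```text
[0.57902767 0.15622253 0.18048092]
t 6.6 pos [0.5791 0.1532 0.2342] F [ 0.7 -0.7 -2.5] open 0.0236
axes [[-0.996, 0.084, -0.002], [0.084, 0.996, -0.001], [0.002, -0.001, -1.0]]
turn [-0.2629 -0.0016 -0.0011] shift after [ 0.03 -1.1   5.27]
```

>>> jog_arm([
  [-0.066, 0, 0, 0, 0, 0, 0],
  [-0.066, 0, 0, 0, 0, 0, 0],
  [-0.066, 0, 0, 0, 0, 0, 0],
  [-0.065, 0, 0, 0, 0, 0, 0],
  [0, 0, 0, 0, -0.6, 1.0, 0],
  [0, 0, 0, 0, -0.5, 1.5, 0],
  [0, 0, 0, 0, 0, 1.5, 0],
  [0, 0, 0, 0, 0, 1.2, 0],
  [0, 0, 0, 0, 0, 0, 0],
  [0, 0, 0, 0, 0, 0, 0],
  [0, 0, 0, 0, 0, 0, 0],
])

```text
t: 7.52
tool_pos: [0.5803, 0.1572, 0.1828]
tool_rot: [0.128, 3.1, 0.409]
contact_force: [0.4, 0.4, -2.8]
opening: 0.0237
```

Run:
```python
from h import *
b=np.array([.5806,.1751,.075]);p,y,z=lean(15,.03,b=b);to(p,y,z)
c=[]
for n,(u,v) in dict(top=(219,145),scene=(374,190)).items():
    im,d=vision.get_image(n);np.savez(n+"1.npz",im=im,d=d)
    c.append(cv2.resize(im[v-50:v+50,u-40:u+40],(400,500),interpolation=cv2.INTER_CUBIC))
cv2.imwrite("pics/hover.png",np.hstack(c)[...,::-1])
# expected foot edge points in the scene crop
o=ctrl.get_obs();C=R.from_rotvec(o["tool_rot"])
for k,q in dict(foot=(0,0,Lp),lo=(0,-.009,Lp),hi=(0,.009,Lp),sh_lo=(0,-.009,Lp-.045),sh_hi=(0,.009,Lp-.045)).items():
    for n,(u,v) in dict(scene=(374,190)).items(): print(k,(proj(n,C.apply(q)+o["tool_pos"])-[u-40,v-50])*5)
```

```text
t 7.52 pos [0.5803 0.1572 0.1828] F [ 0.4  0.4 -2.8] open 0.0237
axes [[-0.997, 0.08, 0.022], [0.083, 0.962, 0.259], [-0.001, 0.26, -0.966]]
turn [0.0007 0.0009 0.0006] shift after [ 0.11 -0.17  0.2 ]
foot [219.50382489 351.03970124]
lo [203.51663562 361.93237074]
hi [235.43699932 340.18383406]
sh_lo [200.72032127 302.96553362]
sh_hi [234.0142832  280.49556419]
```

View pics/hover.png

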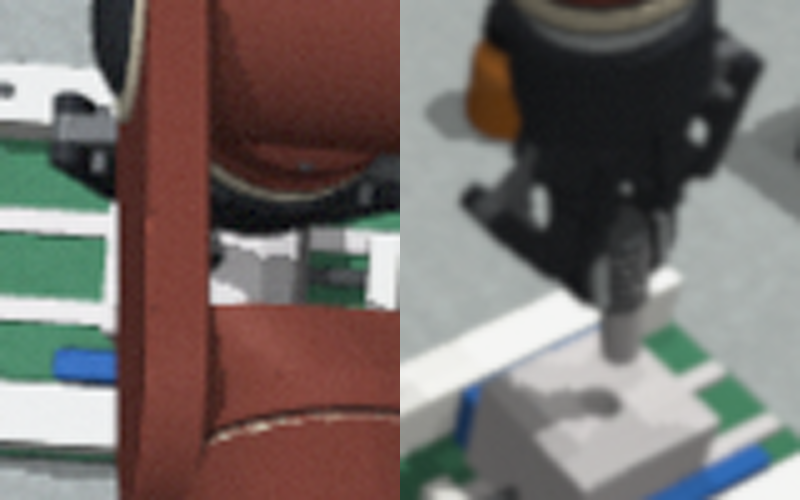

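The side view puts the held pin's foot at crop (620,350), within a pixel of the prediction, leaning and above the bore mouth at (600,402). Descending now.

>>> jog_arm([
  [0, 0, 0, 0.11, -0.17, 0.2, 0],
  [0, 0, 0, 0, -0.1, 0.4, 0],
  [0, 0, 0, 0, -0.13, 0.5, 0],
  [0, 0, 0, 0, -0.13, 0.5, 0],
  [0, 0, 0, 0, -0.13, 0.45, 0],
  [0, 0, 0, 0, -0.1, 0.35, 0],
  [0, 0, 0, 0, -0.05, 0.2, 0],
  [0, 0, 0, 0, -0.03, 0.1, 0],
  [0, 0, 0, 0, 0, 0, 0],
  [0, 0, 0, 0, 0, 0, 0],
  [0, 0, 0, 0, 0, 0, 0],
])

```text
t: 8.53
tool_pos: [0.5789, 0.1564, 0.1544]
tool_rot: [0.128, 3.1, 0.41]
contact_force: [-0.5, -0.6, -2.1]
opening: 0.024
```

Run:
```python
from h import *
b=np.array([.5806,.1751,.075]);p,y,z=lean(15,-.001,b=b);to(p,y,z)
```

```text
t 8.53 pos [0.5789 0.1564 0.1544] F [-0.5 -0.6 -2.1] open 0.024
axes [[-0.997, 0.08, 0.022], [0.083, 0.962, 0.259], [-0.001, 0.26, -0.966]]
turn [0.0013 0.0006 0.0004] shift after [-0.01 -0.14  0.47]
```

>>> jog_arm([
  [0, 0, 0, 0, -0.026, 0.1, 0],
  [0, 0, 0, 0, -0.026, 0.1, 0],
  [0, 0, 0, 0, -0.026, 0.1, 0],
  [0, 0, 0, 0, 0, 0, 0],
  [0, 0, 0, 0, 0, 0, 0],
])

```text
t: 8.95
tool_pos: [0.5786, 0.1564, 0.1507]
tool_rot: [0.129, 3.101, 0.41]
contact_force: [-0.5, 0.4, -3.1]
opening: 0.0241
```

>>> jog_arm([
  [0, 0, 0, 0, -0.013, 0.05, 0],
  [0, 0, 0, 0, -0.013, 0.05, 0],
  [0, 0, 0, 0, 0, 0, 0],
  [0, 0, 0, 0, 0, 0, 0],
])

```text
t: 9.28
tool_pos: [0.5787, 0.1564, 0.1498]
tool_rot: [0.128, 3.101, 0.41]
contact_force: [0.1, 0.6, -3.2]
opening: 0.024
```

>>> jog_arm([
  [0, 0, 0, 0, -0.013, 0.05, 0],
  [0, 0, 0, 0, -0.013, 0.05, 0],
  [0, 0, 0, 0, 0, 0, 0],
  [0, 0, 0, 0, 0, 0, 0],
])

```text
t: 9.62
tool_pos: [0.5786, 0.1564, 0.1487]
tool_rot: [0.128, 3.101, 0.41]
contact_force: [-0.0, 0.1, -2.5]
opening: 0.0239
```

>>> jog_arm([
  [0, 0, 0, 0, -0.013, 0.05, 0],
  [0, 0, 0, 0, -0.013, 0.05, 0],
  [0, 0, 0, 0, 0, 0, 0],
  [0, 0, 0, 0, 0, 0, 0],
])

```text
t: 9.95
tool_pos: [0.5787, 0.1564, 0.1477]
tool_rot: [0.128, 3.101, 0.41]
contact_force: [-0.6, -0.1, -1.5]
opening: 0.024
```

>>> jog_arm([
  [0, 0, 0, 0, -0.013, 0.05, 0],
  [0, 0, 0, 0, 0, 0, 0],
  [0, 0, 0, 0, 0, 0, 0],
])

```text
t: 10.2
tool_pos: [0.5787, 0.1564, 0.1472]
tool_rot: [0.128, 3.101, 0.41]
contact_force: [0.0, 0.6, -3.6]
opening: 0.0244
```

>>> jog_arm([
  [0, 0, 0, 0, -0.029, -0.008, 0],
  [0, 0, 0, 0, -0.029, -0.008, 0],
  [0, 0, 0, 0, 0, 0, 0],
  [0, 0, 0, 0, 0, 0, 0],
])

```text
t: 10.53
tool_pos: [0.5787, 0.1558, 0.1473]
tool_rot: [0.128, 3.101, 0.41]
contact_force: [-0.3, -0.3, -2.2]
opening: 0.0238
```

>>> jog_arm([
  [0, 0, 0, 0, -0.029, -0.008, 0],
  [0, 0, 0, 0, -0.029, -0.008, 0],
  [0, 0, 0, 0, 0, 0, 0],
  [0, 0, 0, 0, 0, 0, 0],
])

```text
t: 10.87
tool_pos: [0.5786, 0.1554, 0.1473]
tool_rot: [0.128, 3.101, 0.411]
contact_force: [1.0, 1.4, -3.1]
opening: 0.0239
```

>>> jog_arm([
  [0, 0, 0, 0, -0.029, -0.008, 0],
  [0, 0, 0, 0, 0, 0, 0],
  [0, 0, 0, 0, 0, 0, 0],
])

```text
t: 11.12
tool_pos: [0.5786, 0.1552, 0.1473]
tool_rot: [0.128, 3.101, 0.411]
contact_force: [0.8, 2.0, -2.5]
opening: 0.0243
```

>>> jog_arm([
  [0, 0, 0, 0, -0.029, -0.008, 0],
  [0, 0, 0, 0, 0, 0, 0],
  [0, 0, 0, 0, 0, 0, 0],
])

```text
t: 11.37
tool_pos: [0.5785, 0.155, 0.1473]
tool_rot: [0.129, 3.101, 0.411]
contact_force: [1.4, 3.8, -3.3]
opening: 0.0237
```

The lower edge is about 3 mm inside the bore, leaning 15°, and touches the -y rim lightly. Straightening about that rim in steps.

>>> jog_arm([
  [0, 0, 0, 0, 0.02, 0.005, 0],
  [0.0175, 0, 0, 0, 0.126, 0.016, 0],
  [0.0175, 0, 0, 0, 0.126, 0.016, 0],
  [0.0175, 0, 0, 0, 0.126, 0.016, 0],
  [0, 0, 0, 0, 0, 0, 0],
  [0, 0, 0, 0, 0, 0, 0],
])

```text
t: 11.87
tool_pos: [0.579, 0.1587, 0.148]
tool_rot: [0.127, 3.113, 0.327]
contact_force: [-0.7, 1.9, -1.1]
opening: 0.0242
```

```bash
cat >> h.py <<'E'
def pin(b=np.array([.5806,.1751,.075])):
    o=ctrl.get_obs();M=R.from_rotvec(o["tool_rot"]).as_matrix();F=o["tool_pos"]+M[:,2]*Lp-b
    f=o["contact_force"]; C=o["tool_pos"]+M[:,2]*(Lp-.0037)-M[:,1]*.009-b
    print("foot X,Y,Z mm",(np.array([F@X,F@Y,F[2]])*1e3).round(2),"rim pt",(np.array([C@X,C@Y,C[2]])*1e3).round(2),"lean deg",np.degrees([np.arctan2(M[:,2]@Y,-M[2,2]),np.arctan2(M[:,2]@X,-M[2,2])]).round(2),"F X,Y,Z",np.round([f@X,f@Y,f[2]],1),"tau",o["wrist_torque"].round(2),"t",o["t"])
E
python3 -c "
from h import *
pin();to()"
```

```text
foot X,Y,Z mm [-0.25 -0.62 -1.34] rim pt [ -0.24 -10.19   0.41] lean deg [1.201e+01 1.000e-02] F X,Y,Z [-0.8  1.8 -1.1] tau [0.3  0.08 0.03] t 11.8667
t 11.87 pos [0.579  0.1587 0.148 ] F [-0.7  1.9 -1.1] open 0.0242
axes [[-0.997, 0.08, 0.017], [0.082, 0.975, 0.207], [-0.0, 0.208, -0.978]]
turn [0. 0. 0.] shift after 0
```

>>> jog_arm([
  [0.0175, 0, 0, 0, 0.126, 0.016, 0],
  [0.0175, 0, 0, 0, 0.126, 0.016, 0],
  [0.0175, 0, 0, 0, 0.126, 0.016, 0],
  [0.0175, 0, 0, 0, 0.126, 0.016, 0],
  [0, 0, 0, 0, 0, 0, 0],
  [0, 0, 0, 0, 0, 0, 0],
])

```text
t: 12.37
tool_pos: [0.5795, 0.1639, 0.1483]
tool_rot: [0.128, 3.125, 0.219]
contact_force: [-1.5, 2.8, -0.5]
opening: 0.024
```

```bash
python3 -c "
from h import *
pin()"
```

```text
foot X,Y,Z mm [-0.11 -0.64 -1.94] rim pt [ -0.11 -10.07   0.47] lean deg [8.03 0.03] F X,Y,Z [-1.8  2.7 -0.5] tau [0.42 0.04 0.01] t 12.3667
```

>>> jog_arm([
  [0.0175, 0, 0, 0, 0.126, 0.016, 0],
  [0.0175, 0, 0, 0, 0.126, 0.016, 0],
  [0.0175, 0, 0, 0, 0.126, 0.016, 0],
  [0, 0, 0, 0, 0, 0, 0],
  [0, 0, 0, 0, 0, 0, 0],
])

```text
t: 12.78
tool_pos: [0.5798, 0.1677, 0.1482]
tool_rot: [0.129, 3.132, 0.137]
contact_force: [-0.2, 2.8, 0.6]
opening: 0.0237
```

```bash
python3 -c "
from h import *
pin()"
```

```text
foot X,Y,Z mm [-0.13 -0.76 -2.48] rim pt [ -0.13 -10.05   0.42] lean deg [5.02 0.03] F X,Y,Z [-0.4  2.8  0.6] tau [0.69 0.08 0.05] t 12.7833
```

>>> jog_arm([
  [0.0175, 0, 0, 0, 0.13, 0.016, 0],
  [0.0175, 0, 0, 0, 0.13, 0.016, 0],
  [0.0175, 0, 0, 0, 0.13, 0.016, 0],
  [0, 0, 0, 0, 0, 0, 0],
  [0, 0, 0, 0, 0, 0, 0],
])

```text
t: 13.2
tool_pos: [0.5801, 0.1716, 0.148]
tool_rot: [0.129, 3.137, 0.055]
contact_force: [-0.2, 4.1, 1.0]
opening: 0.0243
```

```bash
python3 -c "
from h import *
pin()"
```

```text
foot X,Y,Z mm [-0.17 -0.87 -2.95] rim pt [-0.16 -9.99  0.43] lean deg [2.   0.02] F X,Y,Z [-0.5  4.1  1. ] tau [0.68 0.   0.03] t 13.2
```

>>> jog_arm([
  [0.0175, 0, 0, 0, 0.13, 0.016, 0],
  [0.0175, 0, 0, 0, 0.13, 0.016, 0],
  [0, 0, 0, 0, 0, 0, 0],
  [0, 0, 0, 0, 0, 0, 0],
])

```text
t: 13.53
tool_pos: [0.58, 0.1742, 0.1472]
tool_rot: [-0.129, -3.139, -0.0]
contact_force: [-0.0, 3.6, 0.7]
opening: 0.0242
```

```bash
python3 -c "
from h import *
pin()"
```

```text
foot X,Y,Z mm [-0.5  -0.91 -3.78] rim pt [-0.49 -9.91 -0.08] lean deg [ 0.01 -0.02] F X,Y,Z [-0.3  3.6  0.7] tau [ 0.88 -0.11 -0.01] t 13.5333
```

>>> jog_arm([
  [0, 0, 0, 0, 0.03, 0, 0],
  [0, 0, 0, 0, 0, 0, 0],
  [0, 0, 0, 0, 0, 0.05, 0],
  [0, 0, 0, 0, 0, 0.05, 0],
  [0, 0, 0, 0, 0, 0, 0],
  [0, 0, 0, 0, 0, 0, 0],
])

```text
t: 14.03
tool_pos: [0.58, 0.1743, 0.1463]
tool_rot: [-0.13, -3.139, -0.001]
contact_force: [0.3, 5.4, -1.8]
opening: 0.0239
```

```bash
python3 -c "
from h import *
pin()"
```

```text
foot X,Y,Z mm [-0.53 -0.78 -4.68] rim pt [-0.52 -9.78 -0.99] lean deg [ 0.04 -0.02] F X,Y,Z [-0.1  5.4 -1.8] tau [ 1.02 -0.03  0.01] t 14.0333
```

>>> jog_arm([
  [0, 0, 0, 0, 0.03, 0, 0],
  [0, 0, 0, 0, 0.03, 0, 0],
  [0, 0, 0, 0, 0, 0, 0],
  [0, 0, 0, 0, 0, 0, 0],
])

```text
t: 14.37
tool_pos: [0.58, 0.1745, 0.1463]
tool_rot: [-0.13, -3.138, 0.001]
contact_force: [0.2, 2.4, -1.4]
opening: 0.0238
```

```bash
python3 -c "
from h import *
pin()"
```

```text
foot X,Y,Z mm [-0.55 -0.68 -4.74] rim pt [-0.54 -9.68 -1.03] lean deg [-0.03 -0.03] F X,Y,Z [ 0.   2.4 -1.4] tau [ 0.53 -0.05 -0.03] t 14.3667
```

>>> jog_arm([
  [0, 0, 0, 0, 0.04, 0, 0],
  [0, 0, 0, 0, 0, 0, 0],
  [0, 0, 0, 0, 0, 0.05, 0],
  [0, 0, 0, 0, 0, 0.05, 0],
  [0, 0, 0, 0, 0, 0.05, 0],
  [0, 0, 0, 0, 0, 0.05, 0],
  [0, 0, 0, 0, 0, 0, 0],
  [0, 0, 0, 0, 0, 0, 0],
])

```text
t: 15.03
tool_pos: [0.5802, 0.1751, 0.1444]
tool_rot: [-0.13, -3.139, -0.0]
contact_force: [0.0, 0.3, -2.1]
opening: 0.0241
```

```bash
python3 -c "
from h import *
pin()"
```

```text
foot X,Y,Z mm [-0.45 -0.04 -6.64] rim pt [-0.45 -9.04 -2.94] lean deg [ 0.01 -0.02] F X,Y,Z [ 0.   0.3 -2.1] tau [-0.04  0.02 -0.04] t 15.0333
```

>>> jog_arm([
  [0, 0, 0, 0, 0, 0.08, 0],
  [0, 0, 0, 0, 0, 0.08, 0],
  [0, 0, 0, 0, 0, 0.08, 0],
  [0, 0, 0, 0, 0, 0.08, 0],
  [0, 0, 0, 0, 0, 0.08, 0],
  [0, 0, 0, 0, 0, 0.08, 0],
  [0, 0, 0, 0, 0, 0, 0],
])

```text
t: 15.62
tool_pos: [0.5801, 0.1753, 0.1395]
tool_rot: [-0.13, -3.138, -0.001]
contact_force: [-0.5, 0.0, -2.9]
opening: 0.024
```

>>> jog_arm([
  [0, 0, 0, 0, 0, 0.08, 0],
  [0, 0, 0, 0, 0, 0.08, 0],
  [0, 0, 0, 0, 0, 0.08, 0],
  [0, 0, 0, 0, 0, 0.08, 0],
  [0, 0, 0, 0, 0, 0.08, 0],
  [0, 0, 0, 0, 0, 0.08, 0],
  [0, 0, 0, 0, 0, 0, 0],
])

```text
t: 16.2
tool_pos: [0.5801, 0.1752, 0.1347]
tool_rot: [-0.13, -3.138, -0.001]
contact_force: [-0.4, -0.8, -3.5]
opening: 0.0236
```

```bash
python3 -c "
from h import *
pin()"
```

```text
foot X,Y,Z mm [ -0.53   0.14 -16.33] rim pt [ -0.53  -8.86 -12.63] lean deg [ 0.02 -0.03] F X,Y,Z [-0.4 -0.8 -3.5] tau [-0.    0.05  0.03] t 16.2
```

>>> jog_arm([
  [0, 0, 0, 0, 0, 0.1, 0],
  [0, 0, 0, 0, 0, 0.1, 0],
  [0, 0, 0, 0, 0, 0.1, 0],
  [0, 0, 0, 0, 0, 0.1, 0],
  [0, 0, 0, 0, 0, 0.1, 0],
  [0, 0, 0, 0, 0, 0.1, 0],
  [0, 0, 0, 0, 0, 0.1, 0],
  [0, 0, 0, 0, 0, 0.1, 0],
  [0, 0, 0, 0, 0, 0, 0],
])

```text
t: 16.95
tool_pos: [0.5801, 0.1752, 0.1266]
tool_rot: [-0.13, -3.138, -0.001]
contact_force: [-0.1, 0.5, -3.0]
opening: 0.024
```

>>> jog_arm([
  [0, 0, 0, 0, 0, 0.1, 0],
  [0, 0, 0, 0, 0, 0.1, 0],
  [0, 0, 0, 0, 0, 0.1, 0],
  [0, 0, 0, 0, 0, 0.1, 0],
  [0, 0, 0, 0, 0, 0.1, 0],
  [0, 0, 0, 0, 0, 0.1, 0],
  [0, 0, 0, 0, 0, 0.1, 0],
  [0, 0, 0, 0, 0, 0.1, 0],
  [0, 0, 0, 0, 0, 0, 0],
])

```text
t: 17.7
tool_pos: [0.5801, 0.1752, 0.1186]
tool_rot: [-0.13, -3.138, -0.001]
contact_force: [0.3, 0.0, -2.3]
opening: 0.0242
```

>>> jog_arm([
  [0, 0, 0, 0, 0, 0.1, 0],
  [0, 0, 0, 0, 0, 0.1, 0],
  [0, 0, 0, 0, 0, 0.1, 0],
  [0, 0, 0, 0, 0, 0.1, 0],
  [0, 0, 0, 0, 0, 0.1, 0],
  [0, 0, 0, 0, 0, 0.1, 0],
  [0, 0, 0, 0, 0, 0.1, 0],
  [0, 0, 0, 0, 0, 0, 0],
])

```text
t: 18.37
tool_pos: [0.5801, 0.1752, 0.1116]
tool_rot: [-0.13, -3.138, -0.001]
contact_force: [-0.9, 0.1, -2.3]
opening: 0.0239
```

```bash
python3 -c "
from h import *
pin()"
```

```text
foot X,Y,Z mm [ -0.56   0.13 -39.38] rim pt [ -0.56  -8.87 -35.69] lean deg [ 0.02 -0.03] F X,Y,Z [-0.9  0.  -2.3] tau [ 0.03 -0.04 -0.05] t 18.3667
```

>>> jog_arm([
  [0, 0, 0, 0, 0, 0.05, 0],
  [0, 0, 0, 0, 0, 0.05, 0],
  [0, 0, 0, 0, 0, 0.05, 0],
  [0, 0, 0, 0, 0, 0.05, 0],
  [0, 0, 0, 0, 0, 0.05, 0],
  [0, 0, 0, 0, 0, 0.05, 0],
  [0, 0, 0, 0, 0, 0.05, 0],
  [0, 0, 0, 0, 0, 0.04, 0],
  [0, 0, 0, 0, 0, 0.03, 0],
  [0, 0, 0, 0, 0, 0, 0],
])

```text
t: 19.2
tool_pos: [0.5802, 0.1753, 0.1077]
tool_rot: [-0.13, -3.139, -0.001]
contact_force: [0.7, -0.2, -2.0]
opening: 0.0241
```

>>> jog_arm([
  [0, 0, 0, 0, 0, 0.02, 0],
  [0, 0, 0, 0, 0, 0.02, 0],
  [0, 0, 0, 0, 0, 0.02, 0],
  [0, 0, 0, 0, 0, 0.02, 0],
  [0, 0, 0, 0, 0, 0, 0],
])

```text
t: 19.62
tool_pos: [0.5803, 0.1753, 0.1069]
tool_rot: [-0.13, -3.139, -0.001]
contact_force: [0.3, -0.0, -1.9]
opening: 0.024
```

>>> jog_arm([
  [0, 0, 0, 0, 0, 0.02, 0],
  [0, 0, 0, 0, 0, 0.02, 0],
  [0, 0, 0, 0, 0, 0, 0],
])

```text
t: 19.87
tool_pos: [0.5802, 0.1753, 0.1065]
tool_rot: [-0.13, -3.139, -0.001]
contact_force: [-0.4, -1.0, -3.5]
opening: 0.0238
```

>>> jog_arm([
  [0, 0, 0, 0, 0, 0.02, 0],
  [0, 0, 0, 0, 0, 0.01, 0],
  [0, 0, 0, 0, 0, 0, 0],
])

```text
t: 20.12
tool_pos: [0.5802, 0.1753, 0.1062]
tool_rot: [-0.13, -3.139, -0.001]
contact_force: [-0.1, 0.2, -2.7]
opening: 0.0238
```

Still no seat contact; the nominal seat is at TCP z 0.106. I'll creep on in small steps.

>>> jog_arm([
  [0, 0, 0, 0, 0, 0.015, 0],
  [0, 0, 0, 0, 0, 0.015, 0],
  [0, 0, 0, 0, 0, 0, 0],
])

```text
t: 20.37
tool_pos: [0.5803, 0.1753, 0.1062]
tool_rot: [0.13, 3.139, 0.001]
contact_force: [-0.8, 0.3, -1.1]
opening: 0.0239
```

>>> jog_arm([
  [0, 0, 0, 0, 0, 0.015, 0],
  [0, 0, 0, 0, 0, 0.015, 0],
  [0, 0, 0, 0, 0, 0, 0],
])

```text
t: 20.62
tool_pos: [0.5803, 0.1753, 0.1062]
tool_rot: [0.13, 3.139, 0.001]
contact_force: [-2.3, -1.1, 2.1]
opening: 0.0239
```

>>> jog_arm([
  [0, 0, 0, 0, 0, 0.015, 0],
  [0, 0, 0, 0, 0, 0.015, 0],
  [0, 0, 0, 0, 0, 0, 0],
])

```text
t: 20.87
tool_pos: [0.5804, 0.1753, 0.1061]
tool_rot: [0.13, 3.139, 0.001]
contact_force: [-3.9, -0.8, 4.7]
opening: 0.0241
```

Fz has risen by about 7 N and z has stopped at 0.1061, so the shoulder is seated. Easing the grip and releasing.

>>> jog_arm([
  [0, 0, 0, 0, 0, -0.03, 0],
  [0, 0, 0, 0, 0, 0, 0],
  [0, 0, 0, 0, 0, 0, 0],
], grip_force=20)

```text
t: 21.12
tool_pos: [0.5804, 0.1753, 0.1061]
tool_rot: [0.13, 3.139, 0.001]
contact_force: [-4.6, -0.9, 5.6]
opening: 0.0237
```

>>> jog_arm([
  [0, 0, 0, 0, 0, 0, 0.4],
  [0, 0, 0, 0, 0, 0, 0.6],
  [0, 0, 0, 0, 0, 0, 0.8],
  [0, 0, 0, 0, 0, 0, 0.8],
  [0, 0, 0, 0, 0, 0, 0.8],
  [0, 0, 0, 0, 0, 0, 0.8],
  [0, 0, 0, 0, 0, 0, 0.8],
])

```text
t: 21.7
tool_pos: [0.5803, 0.1753, 0.1056]
tool_rot: [0.13, 3.139, 0.001]
contact_force: [-0.3, 0.1, -0.1]
opening: 0.0681
```

Run:
```python
from h import *
pin()
im,d=vision.get_image("scene");u,v=374,200
cv2.imwrite("pics/rel.png",cv2.resize(im[v-50:v+50,u-60:u+60],(720,600),interpolation=cv2.INTER_CUBIC)[...,::-1])
```

```text
foot X,Y,Z mm [ -0.29   0.2  -45.39] rim pt [ -0.29  -8.8  -41.7 ] lean deg [0.03 0.01] F X,Y,Z [-0.3  0.  -0.1] tau [ 0.03 -0.03  0.02] t 21.7
```

View pics/rel.png

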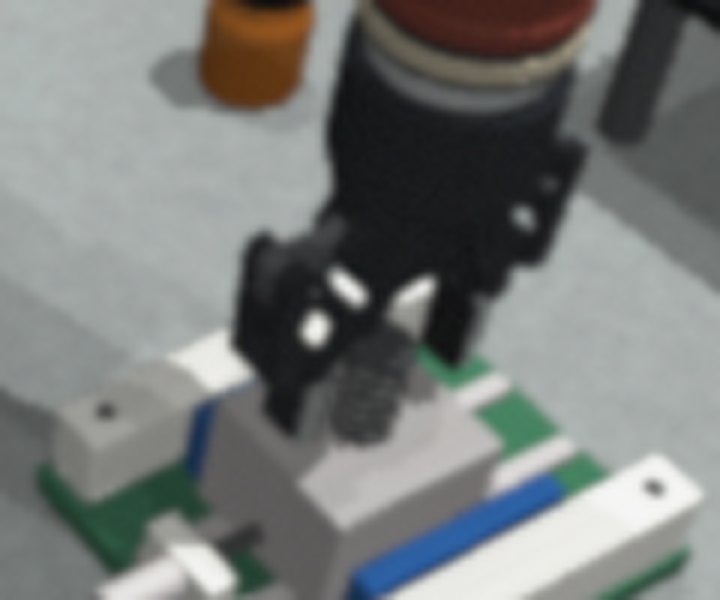

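The head rests on the carriage face at (365,435), no bright shank shows, and the fingers are clear. Retreating up and aside for a last check.

>>> jog_arm([
  [0, 0, 0, 0, 0, -0.3, 1],
  [0, 0, 0, 0, 0, -0.6, 1],
  [0, 0, 0, 0, 0, -1.0, 1],
  [0, 0, 0, 0, 0, -1.5, 1],
  [0, 0, 0, 0, 0, -2, 1],
  [0, 0, 0, 0, 0, -2, 1],
  [0, 0, 0, 0, 0, -2, 1],
  [0, 0, 0, 0, 0, -2, 1],
  [0, 0, 0, 0, 0, -2, 1],
  [0, 0, 0, 0, -1, -1, 1],
  [0, 0, 0, 0, -2, 0, 1],
  [0, 0, 0, 0, -3, 0, 1],
])

```text
t: 22.75
tool_pos: [0.5757, 0.1157, 0.2517]
tool_rot: [0.125, 3.136, 0.002]
contact_force: [0.2, 0.3, -0.3]
opening: 0.0853
```

>>> jog_arm([
  [0, 0, 0, 0, -3, 0, 1],
  [0, 0, 0, 0, -3, 0, 1],
  [0, 0, 0, 0, -3, 0, 1],
  [0, 0, 0, 0, -3, 0, 1],
  [0, 0, 0, 0, -3, 0, 1],
  [0, 0, 0, 0, -2, 0, 1],
  [0, 0, 0, 0, -1, 0, 1],
  [0, 0, 0, 0, 0, 0, 1],
  [0, 0, 0, 0, 0, 0, 1],
  [0, 0, 0, 0, 0, 0, 1],
])

```text
t: 23.58
tool_pos: [0.5604, -0.0631, 0.2496]
tool_rot: [0.129, 3.139, 0.002]
contact_force: [0.1, -0.1, -0.9]
opening: 0.0854
```

Run:
```python
from h import *
im,d=vision.get_image("top");P=cloud("top",d)
u,v=[int(x) for x in proj("top",[.5803,.1753,.12])];Q=P[v-9:v+10,u-9:u+10].reshape(-1,3);H=Q[Q[:,2]>.1]
print(len(H),H.mean(0),np.median(H[:,2]), "z spread", np.percentile(H[:,2],[10,90]))
C=Q[(abs(Q[:,2]-.075)<.01)];print("carriage z",np.median(C[:,2]))
t=P[0:0]; T0=np.load("top0.npz");P0=cloud("top",T0["d"])
Q=P[128:158,390:420].reshape(-1,3);Q=Q[(Q[:,2]>.077)&(Q[:,2]<.1)];print("fat",len(Q),Q.mean(0) if len(Q) else 0)
im2,_=vision.get_image("scene")
cv2.imwrite("pics/end.png",np.hstack([cv2.resize(im[60:310,100:500],(480,300)),cv2.resize(im2[180:280,315:435],(320,300)[:2])])[...,::-1])
```

```text
151 [0.57600825 0.17294997 0.13133342] 0.11977703881578558 z spread [0.10924318 0.12284122]
carriage z 0.07565331966041315
fat 148 [ 0.57986639 -0.22696079  0.08515458]
```

View pics/end.png

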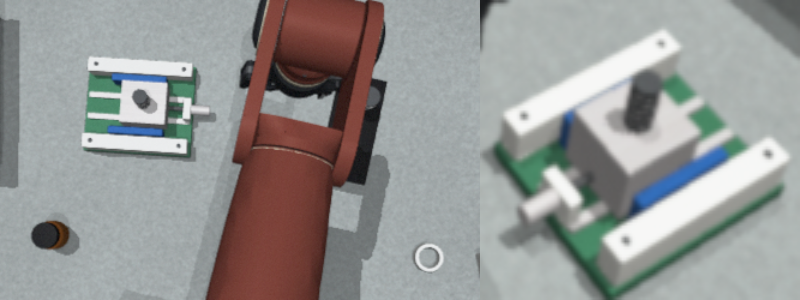

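The head's top is at z = 0.1198 (expected 0.120) and the pin stands upright and flush. The ring, jar and fat pin are still in place; part of the fat pin is hidden by the arm. Handing in.

```bash
python3 -c "
from station import ctrl
print(ctrl.finish_job())"
```

```text
the job is handed in; nothing more can be done
None
```

The slim pin is fully home in the carriage bore with its shoulder flush, and the job was handed in after about 24 s.

- **Insertion:** I took the pin from the pad and entered it leaning 15°, with its lower edge about 3 mm inside the bore. I felt the -y rim at a few newtons, straightened the pin about that rim, and slid it down in small steps. At the seat, Fz rose by about 8 N over its free value. The largest contact force I read was about 8 N, but I only had readings at the end of each call.
- **Seating check:** The top camera put the head's top at 119.8 mm against 120 mm expected, and the carriage face at 75.7 mm. In the last picture the pin stands upright with no shank showing.
- **Fit to estimate:** The rim contact put the bore about 0.5 mm off the camera estimate. While I straightened the pin, it slipped about 0.8 mm down and 0.3 mm sideways into the bore, with no rise in force.
- **Other objects:** The ring and the jar look unmoved. The fat pin was partly hidden by the arm, so its last measured centre (about 6 mm off the first) comes from a partial view and is not reliable. The gripper touched nothing at hand-in.

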